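One turn on the side-guide wheel of a paper drill

ROBOT

A 7-joint arm with a two-finger parallel gripper is mounted at the origin on the work surface. World frame = base frame: x ahead of the robot, y to its left, z up, the work surface at z = 0. Lengths are in m, angles in rad, forces in N, time in s.
With the tool pointing down it reaches from about 0.425 to 0.925 m from the base axis. Payload 6.8 kg.
Tool frame: the origin (TCP) lies midway between the tips of the shut fingers; the grasp point (between the pads) lies 19 mm behind it; y points along the fingers, z is the direction in which the jaws open and shut, and the axes are right-handed (so a half turn about y gives the same grasp; the last joint's range is limited). The gripper opens to 85 mm and grips with 20 to 120 N. Pads are 22 mm wide; open, the fingers measure 114 mm over their backs; the gripper's body (76 mm by 85 mm) begins 54 mm behind the grasp point. The pads swing forward as they close: fully open they stand 13 mm farther back than shut.
Start: joints at [1.014, 0.477, 0.022, 1.555, -0.011, 1.109, -0.083], TCP at [0.293, -0.608, 0.231] pointing down, gripper open.
Joint ranges: [-2.96, 2.96], [-0.34, 2.1], [-1.41, 1.46], [0.24, 2.44], [-1.37, 4.51], [0.17, 1.92], [-2.96, 2.96]. Speed limits (rad/s): [2.39, 2.39, 3.14, 3.14, 3.14, 3.14, 3.14].

INTERFACE

Orientations are given as a rotation vector (axis times angle).
In Python, from bench import r gives the robot as it stands.
- The arm moves only by the tool send_rows, never from a script. Its argument "rows" is text: rows parted by semicolons, each of 6 numbers parted by spaces: the shift along the world's x, y, z in m, then the turn, a rotation vector about the world's x, y, z in rad. A call has 1 to 20 rows; each row shifts and turns the commanded pose from where the row before left it; what a row does not reach is not made up. A row lasts 1/10 s, in which the tool goes at most 50 mm and 8.59 degrees, less where a joint would pass 70% of its speed; a pose out of reach is approached as far as the arm can. A call is refused whole if a number of a shift passes 0.05 or a number of a turn 0.15, either way. A call with a gripper value outside its range is refused whole. "grip" is the finger opening in m, from 0 to 0.0854, set as the call begins (left out, the last holds). The fingers move at their own pace and stop on an object; "grip_force" is the grip in N (left out, the last holds). Time passes only in rows, so rows that do not move let the fingers close. It gives the time, the measured TCP pose, the force and the opening at its end, in the units of the state.
- r.get_obs(): the state, without advancing time (a new reading comes with each control period).
- r.grab_frame(name): name is "side" or "top" or "wrist"; returns a dict with "pixels" (384x512x3 uint8, red, green, blue), "intrinsics" (3x3 intrinsics, pixels), "position" and "orientation" of the camera in the world. Camera axes: x right, y up, looking along -z (the intrinsics and any distortion apply to the point x, -y, -z); pixel columns grow to the right and rows downward; lengths in m; the calibration is good to about 2 mm. A picture is of the moment at which its call begins. There is no depth.
- r.hand_in(): hands the job in, once; it reports no verdict.
The state is a dict: "clock": time; "joints": joint angles; "qvel": joint speeds; "tau": joint torques, N m; "tcp_pos": TCP position; "orientation": TCP orientation; "contact_force": force on the tool from outside, world axes, zero at the start; "moment": the same for the moment, N m; "grip_width": finger opening in m.
Only numpy, scipy, OpenCV 4.12 (cv2) and the standard library are available. Lean on these libraries where they do the work, as an engineer would, in place of code of your own. Each camera call takes 0.05 s, during which the arm holds its last target.

TASK

Move the paper drill's side guide on by one wheel turn: with the fingertips, push the upright black handle of the hand wheel clockwise (seen from above) through exactly one turn, until it is back over the red pointer, and let go there. Do not grip or force the handle, do not turn it backwards or past the pointer, and leave everything else where it is.

Things in the scene. Friction and masses are not known exactly. Their poses are not given: they have to be found in the camera images.
- wheel (a joint): turn of the hand wheel, rad: about 0 at the start with the handle over the red pointer, grows as the wheel turns CLOCKWISE seen from above, 6.283 after one full turn. The axle is vertical. There is no stop and no detent at one turn; stiff friction (about 2 N of push at the handle) keeps the wheel where it is left. Aluminium wheel with three spokes; round rim of 65 mm mean radius, 16 mm thick, its top 20 mm above the wheel's underside
- wheel_centre (a point): point on the wheel's vertical axis at the level of the top of the rim, 145 mm above the table. Hub (radius 17) rises 2 to 4 mm above this level
- handle: upright black round handle standing on the rim over one spoke end, 65 mm from the wheel's axis, diameter 18; its origin is its foot on the rim, 143 mm above the table, and its top is 50 mm higher, at 193 mm. It is fixed to the wheel and goes round with it
- handle_mid (a point): centre of that handle's grip, 169.5 mm above the table, 65 mm from the wheel's axis
- gearbox: round grey gearbox below the wheel; origin on the wheel's axis, 30 mm above the table. Its own +x points along the red pointer, which ends in a red upright tab 98 to 110 mm from the axis, 16 wide, its top 133 mm above the table (lower than the rim's top)
- fence (a joint): slide of the aluminium side guide (fence, 290 long) on the cream bed, m: driven by the wheel, 12 mm away from the wheel per clockwise turn
- unit: fixed grey base plate with cream bed; origin on the table below the wheel's axis, the bed runs from 90 to 290 mm along its own +x, 280 wide, bed top 58 mm above the table, rod blocks to 98 mm and fence to 113 mm; nothing of it but the gearbox and wheel lies nearer to the axis than 100 mm and higher than 80 mm
- book: hard-cover book with a blank blue cover, 100 x 150 x 24, lying on the cream bed beyond the fence; origin at the centre of its underside
- bit_a: spare steel drill bit standing upright on the grey base plate beside the gearbox (30 mm above the table), diameter 18, 50 tall; origin at the centre of its underside
- bit_b: spare brass-coloured drill bit standing upright on the table, diameter 18, 50 tall; origin at the centre of its underside
- oiler: yellow oil bottle with red cap, diameter 52, 130 tall, standing on the table; origin at the centre of its underside
- tape: brown tape core (ring) lying flat on the table, diameter 96, 40 tall; origin at the centre of its underside
- driver: screwdriver lying on the table, handle towards its own -x, about 200 long; leave alone like the rest
- carton: small closed cardboard carton 90 x 120 x 70 on the table; origin at the centre of its underside

How it is judged:
By the outcome, as a careful person would: the job done as asked, in the order asked, and still so for the second after the job is handed in, with the robot touching nothing.
It also fails if it takes over 58 s, if anything falls off the work surface, if the arm or the gripper's body presses on something with over 40 N, if the wrist force passes 120 N, or if a joint passes its speed limit or range.

## Working session

There is one attempt and no reset: what is moved stays moved. The work goes in short steps, Python scripts to look and compute and a tool call to move; the robot and the scene stay as the last step left them, time stands still between calls to the robot, and variables do not carry over. Pictures are saved under pics/ and viewed, and the job is handed in when it is done.

Besides the shell and the picture viewer there is one more tool, called as name(argument=value, ...), one argument or row to a line, values as JSON. send_rows: Moves the arm, as the interface text tells. Its arguments: {"type":"object","properties":{"rows":{"type":"string"},"grip":{"type":"number"},"grip_force":{"type":"number"}},"required":["rows"]}

```bash
mkdir -p pics; python3 - <<'E'
from bench import r
import cv2,pickle
o=r.get_obs();print(o)
d={}
for n in("side","top","wrist"):
    f=r.grab_frame(n);d[n]=f
    cv2.imwrite(f"pics/{n}0.png",f["pixels"][:,:,::-1])
    print(n,f["intrinsics"],f["position"],f["orientation"],f.keys())
pickle.dump(d,open("f0.pkl","wb"))
E
```

```text
{'clock': 0.0, 'joints': array([ 1.0138772 ,  0.47784008,  0.02237637,  1.55646723, -0.01150401,
        1.10927009, -0.08309585]), 'qvel': array([ 0.00010485, -0.00021105,  0.00097718, -0.00138477,  0.00121429,
       -0.00027062,  0.00022493]), 'tau': array([-1.82598083e-04, -5.96439743e+01,  1.60775911e+00, -2.81203830e+01,
        1.24326753e-02,  9.05654335e-03,  4.03200681e-05]), 'tcp_pos': array([ 0.2925933 , -0.60762988,  0.23029295]), 'orientation': array([-0.4508296 ,  1.97446771, -1.97088741]), 'contact_force': array([ 0.15518454,  0.02895905, -0.22888642]), 'moment': array([-0.0008983 , -0.01299655,  0.01420225]), 'grip_width': 0.08536396248772711}
side [[359.66663114   0.         259.48308438]
 [  0.         359.66663114 190.42350086]
 [  0.           0.           1.        ]] [ 0.31614782 -0.60541056  0.90033011] [ 0.66874081 -0.1462035  -0.46173849] dict_keys(['pixels', 'intrinsics', 'position', 'orientation'])
top [[374.21214692   0.         256.9599471 ]
 [  0.         374.21214692 195.54617288]
 [  0.           0.           1.        ]] [ 0.4027493  -0.03993306  1.46163757] [ 0.12600468 -0.08549486 -1.59133937] dict_keys(['pixels', 'intrinsics', 'position', 'orientation'])
wrist [[300.98688076   0.         261.14133461]
 [  0.         300.98688076 190.91062314]
 [  0.           0.           1.        ]] [ 0.36743934 -0.57301687  0.37415756] [-0.28742378  0.18373963 -1.11200753] dict_keys(['pixels', 'intrinsics', 'position', 'orientation'])
```

View pics/side0.png

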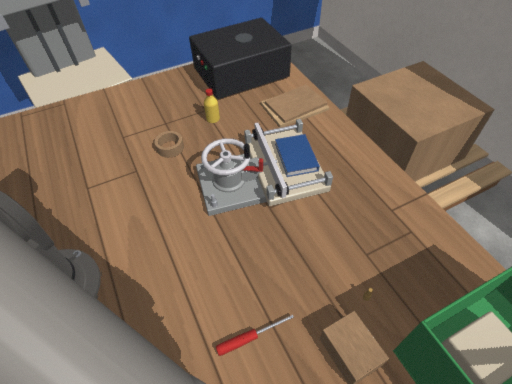

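View pics/top0.png

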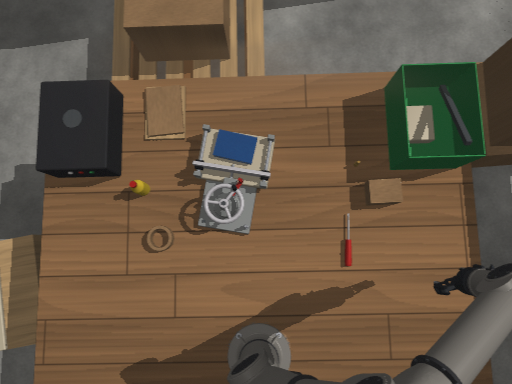

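View pics/wrist0.png

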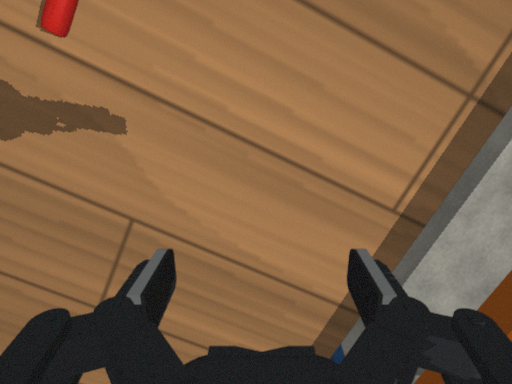

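Side: wheel about (226,157), handle (247,150). Top: wheel about (224,203), handle/red tab near (237,184). I'll zoom in on both next.

```bash
cat > h.py <<'E'
import numpy as np,cv2
from scipy.spatial.transform import Rotation as R
def ray(f,u,v):
    K=f["intrinsics"];d=np.array([(u-K[0,2])/K[0,0],-(v-K[1,2])/K[1,1],-1.])
    return np.array(f["position"]),R.from_rotvec(f["orientation"]).apply(d)
def at_z(f,u,v,z):
    p,d=ray(f,u,v);return p+d*(z-p[2])/d[2]
def proj(f,P):
    c=R.from_rotvec(f["orientation"]).inv().apply(np.atleast_2d(P)-f["position"])
    K=f["intrinsics"];return np.c_[K[0,2]+K[0,0]*c[:,0]/-c[:,2],K[1,2]+K[1,1]*-c[:,1]/-c[:,2]]
def tri(a):
    A=np.zeros((3,3));b=np.zeros(3)
    for f,u,v in a:
        p,d=ray(f,u,v);d/=np.linalg.norm(d);M=np.eye(3)-np.outer(d,d);A+=M;b+=M@p
    return np.linalg.solve(A,b)
def crop(f,u0,v0,w,h,s,name):
    im=f["pixels"][v0:v0+h,u0:u0+w,::-1]
    cv2.imwrite(name,cv2.resize(im,None,fx=s,fy=s,interpolation=cv2.INTER_CUBIC))
E
python3 - <<'E'
import pickle;from h import *
d=pickle.load(open("f0.pkl","rb"))
crop(d["top"],184,150,100,75,8,"pics/topz.png");crop(d["side"],186,120,100,75,8,"pics/sidez.png")
E
```

```text
(no output)
```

View pics/topz.png

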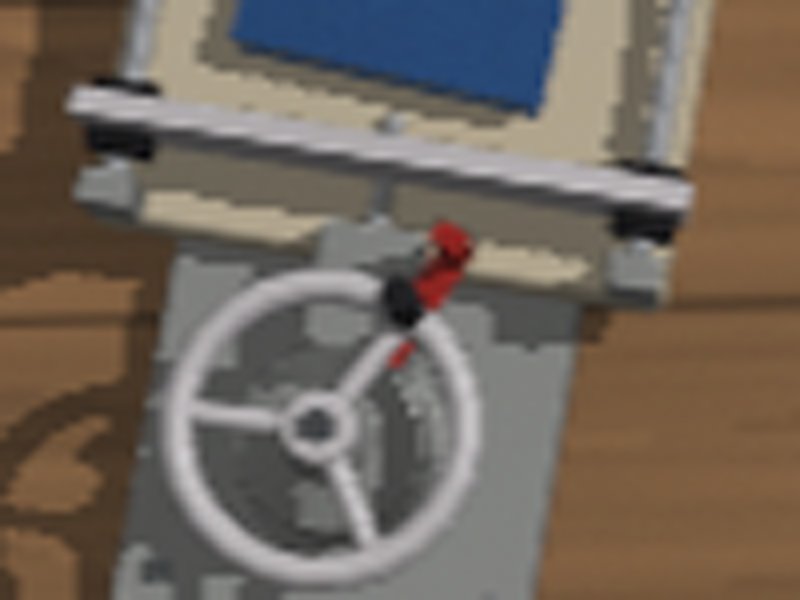

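View pics/sidez.png

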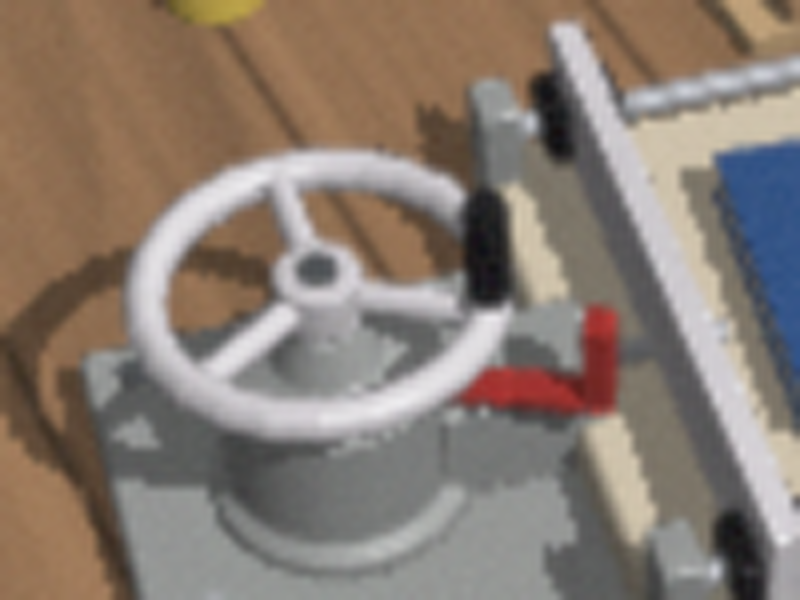

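```bash
python3 - <<'E'
import pickle;from h import *
d=pickle.load(open("f0.pkl","rb"));t,s=d["top"],d["side"]
T=lambda u,v:(184+u/8-.5+.0625,150+v/8-.5+.0625)
S=lambda u,v:(186+u/8-.5+.0625,120+v/8-.5+.0625)
c=tri([(t,*T(317,426)),(s,*S(318,268))]);print("hub",c)
print("hub z.147",at_z(t,*T(317,426),.147),at_z(s,*S(318,268),.147))
h=tri([(t,*T(401,293)),(s,*S(487,200))]);print("handle top",h, at_z(t,*T(397,288),.193),at_z(s,*S(487,197),.193))
print("tab",at_z(t,*T(452,238),.133),at_z(s,*S(601,315),.133))
# rim ellipse via mask, camera projecting circle
from scipy.optimize import least_squares
for n,f,w in(("top",t,T),("side",s,S)):
    im=f["pixels"].astype(int)
    mask=((im.min(2)>150)&(im.max(2)-im.min(2)<25))
    v,u=np.nonzero(mask)
    P=np.array([at_z(f,a,b,.137) for a,b in zip(u,v)])
    cc=c[:2].copy()
    for _ in range(8):
        rr=np.linalg.norm(P[:,:2]-cc,axis=1);k=(abs(rr-.065)<.009)
        q=least_squares(lambda p:np.linalg.norm(P[k,:2]-p[:2],axis=1)-p[2],[*cc,.065],loss="soft_l1",f_scale=.003).x;cc=q[:2]
    print(n,k.sum(),q)
cen=np.array([*c[:2]])
E
```

```text
hub [0.55823807 0.11218466 0.14712734]
hub z.147 [0.55772359 0.11232186 0.147     ] [0.55881817 0.1122228  0.147     ]
handle top [0.60922337 0.0700224  0.19418949] [0.61118539 0.07194408 0.193     ] [0.61084744 0.07245101 0.193     ]
tab [0.64324605 0.05208003 0.133     ] [0.64569699 0.05407456 0.133     ]
top 275 [0.56029035 0.11053893 0.0651617 ]
side 455 [0.56018114 0.11191872 0.06533297]
```

send_rows(
  rows="0.0165 0.0355 0.003 0 0 0;0.0165 0.0355 0.003 0 0 0;0.0165 0.0355 0.003 0 0 0;0.0165 0.0355 0.003 0 0 0;0.0165 0.0355 0.003 0 0 0;0.0165 0.0355 0.003 0 0 0;0.0165 0.0355 0.003 0 0 0;0.0165 0.0355 0.003 0 0 0;0.0165 0.0355 0.003 0 0 0;0.0165 0.0355 0.003 0 0 0;0.0165 0.0355 0.003 0 0 0;0.0165 0.0355 0.003 0 0 0;0.0165 0.0355 0.003 0 0 0;0.0165 0.0355 0.003 0 0 0;0.0165 0.0355 0.003 0 0 0;0.0165 0.0355 0.003 0 0 0;0.0165 0.0355 0.003 0 0 0;0.0165 0.0355 0.003 0 0 0;0.0165 0.0355 0.003 0 0 0;0.0165 0.0355 0.003 0 0 0",
  grip=0,
)

```text
clock: 2.15
tcp_pos: [0.6232, 0.1031, 0.2911]
orientation: [-0.451, 1.973, -1.973]
contact_force: [0.7, -0.5, -0.0]
grip_width: -0.0001
```

```bash
python3 - <<'E'
from bench import r
from h import *
import pickle
o=r.get_obs();print(o["clock"],o["joints"],o["tcp_pos"],o["contact_force"],o["grip_width"]);print(R.from_rotvec(o["orientation"]).as_matrix().round(3))
d={}
for n in("wrist","top"):
    f=r.grab_frame(n);d[n]=f;cv2.imwrite(f"pics/{n}1.png",f["pixels"][:,:,::-1])
pickle.dump(d,open("f1.pkl","wb"))
E
```

```text
2.15 [-0.00670579  0.38221684 -0.34410721  1.57482431  0.13509985  1.20856401
 -1.49817881] [0.62321613 0.10311642 0.29114141] [ 0.72434934 -0.45335476 -0.03025906] -0.0001441867743930301
[[-0.901 -0.     0.434]
 [-0.434 -0.    -0.901]
 [ 0.001 -1.     0.   ]]
```

View pics/wrist1.png

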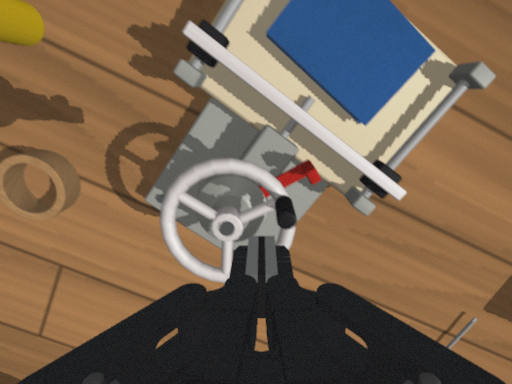

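send_rows(
  rows="0 0 0 0 0 0.146;0 0 0 0 0 0.146;0 0 0 0 0 0.146;0 0 0 0 0 0.146;0 0 0 0 0 0.146;0 0 0 0 0 0.146;0 0 0 0 0 0.146;0 0 0 0 0 0.146;0 0 0 0 0 0.146;0 0 0 0 0 0.146;0 0 0 0 0 0.146;0 0 0 0 0 0.146;0 0 0 0 0 0.146;0 0 0 0 0 0.146;0 0 0 0 0 0.146;0 0 0 0 0 0.146;0 0 0 0 0 0.146;0 0 0 0 0 0.146;0 0 0 0 0 0.146;0 0 0 0 0 0.146",
)

```text
clock: 4.25
tcp_pos: [0.6226, 0.1008, 0.2909]
orientation: [-1.564, -0.182, 0.183]
contact_force: [-0.1, 0.3, 0.4]
grip_width: 0.0001
```

send_rows(
  rows="0 0 0 0 0 0.146;0 0 0 0 0 0.146;0 0 0 0 0 0.146;0 0 0 0 0 0.146;0 0 0 0 0 0.146;0 0 0 0 0 0.146;0 0 -0.025 0 0 0;0 0 -0.025 0 0 0;0 0 -0.025 0 0 0;0 0 0 0 0 0;0 0 0 0 0 0",
)

```text
clock: 5.35
tcp_pos: [0.6228, 0.1013, 0.2164]
orientation: [-1.395, -0.857, 0.859]
contact_force: [-0.5, -0.6, -0.2]
grip_width: 0.0002
```

```bash
cat > look.py <<'E'
import sys,pickle
from bench import r
from h import *
k=sys.argv[1]
o=r.get_obs();print(o["clock"],o["joints"].round(3),o["tcp_pos"].round(4),o["contact_force"].round(2),o["grip_width"])
x=R.from_rotvec(o["orientation"]).as_matrix();print("x head",np.degrees(np.arctan2(x[1,0],x[0,0])),"y",x[:,1].round(3))
d={}
for n in sys.argv[2:]:
    f=r.grab_frame(n);d[n]=f
    if n=="wrist":cv2.imwrite(f"pics/{n}{k}.png",f["pixels"][:,:,::-1])
    if n=="top":crop(f,184,150,100,75,6,f"pics/top{k}.png")
    if n=="side":crop(f,186,120,100,75,6,f"pics/side{k}.png")
pickle.dump(d,open(f"f{k}.pkl","wb"))
E
python3 look.py 2 wrist top
```

```text
5.35 [ 0.461  0.648 -1.07   1.63   0.597  1.228  1.94 ] [0.6228 0.1013 0.2164] [-0.47 -0.57 -0.2 ] 0.00015928788811175998
x head 63.190449717064624 y [-0.001 -0.    -1.   ]
```

View pics/wrist2.png

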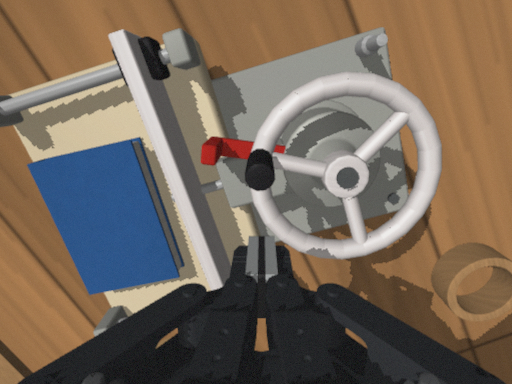

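View pics/top2.png

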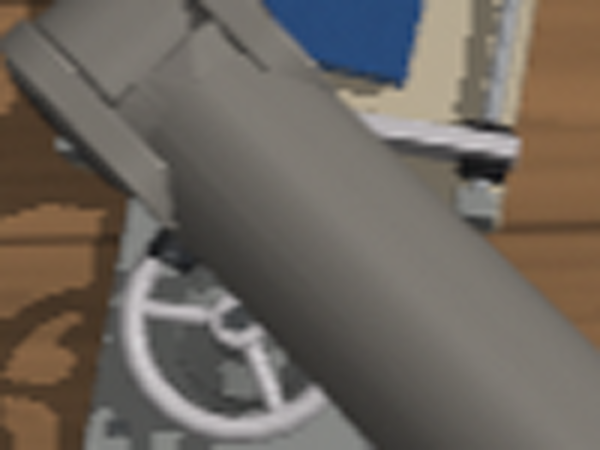

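```bash
python3 - <<'E'
import pickle;from h import *
w=pickle.load(open("f2.pkl","rb"))["wrist"]
c=at_z(w,347,178,.148);h=at_z(w,260,158,.193);hb=at_z(w,259,183,.15)
print("hub",c,"handle top",h,"foot",hb)
for q in(h,):
  e=(q-c)[:2];print(np.hypot(*e),np.degrees(np.arctan2(e[1],e[0])))
print("tab",at_z(w,211,146,.133),proj(w,[[.559,.1118,.148],[.559+.065*np.cos(-.64),.1118+.065*np.sin(-.64),.193]]))
im=w["pixels"].astype(int);m=((im.min(2)>120)&(im.max(2)-im.min(2)<25));v,u=np.nonzero(m)
P=np.array([at_z(w,a,b,.137) for a,b in zip(u,v)]);from scipy.optimize import least_squares
cc=c[:2].copy()
for _ in range(8):
    rr=np.linalg.norm(P[:,:2]-cc,axis=1);k=(abs(rr-.065)<.010)
    q=least_squares(lambda p:np.linalg.norm(P[k,:2]-p[:2],axis=1)-p[2],[*cc,.065],loss="soft_l1",f_scale=.003).x;cc=q[:2]
print(q,k.sum())
E
```

```text
hub [0.55826074 0.11094299 0.148     ] handle top [0.60390133 0.06013527 0.193     ] foot [0.61727292 0.08465057 0.15      ]
0.06829705365131718 -48.0666344259354
tab [0.638867   0.04666615 0.133     ] [[346.49370849 179.43888715]
 [258.90627664 182.93511145]]
[0.55900885 0.10894085 0.06625222] 11106
```

```bash
cat > rows.py <<'E'
import sys;from h import *
# a0 start angle, step deg, n rows, offset of yaw rows, start pos measured (to come onto circle)
def rows(p,cx,cy,rad,a0,step,n,yaw):
    p=np.array(p,float);out=[]
    for i in range(1,n+1):
        a=np.radians(a0-step*i);q=np.array([cx+rad*np.cos(a),cy+rad*np.sin(a)])
        d=np.round(q-p,4);p=p+d;out.append(f"{d[0]:g} {d[1]:g} 0 0 0 {yaw:g}")
    print(";".join(out));return p
E
python3 - <<'E'
from rows import *
C=(.5585,.1113,.065)
p=rows((.6228,.1013),*C,-8.8,4.5,2,0);print()
a=-17.8
for n in(16,20,20):
    p=rows(p,*C,a,4.5,n,-.0785);a-=4.5*n;print(a,p,"\n")
E
```

```text
-0.001 -0.005 0 0 0 0;-0.0014 -0.0049 0 0 0 0

-0.0018 -0.0048 0 0 0 -0.0785;-0.0021 -0.0046 0 0 0 -0.0785;-0.0025 -0.0045 0 0 0 -0.0785;-0.0028 -0.0042 0 0 0 -0.0785;-0.0031 -0.004 0 0 0 -0.0785;-0.0035 -0.0038 0 0 0 -0.0785;-0.0037 -0.0035 0 0 0 -0.0785;-0.004 -0.0032 0 0 0 -0.0785;-0.0042 -0.0028 0 0 0 -0.0785;-0.0045 -0.0025 0 0 0 -0.0785;-0.0046 -0.0022 0 0 0 -0.0785;-0.0048 -0.0017 0 0 0 -0.0785;-0.0049 -0.0015 0 0 0 -0.0785;-0.005 -0.001 0 0 0 -0.0785;-0.0051 -0.0006 0 0 0 -0.0785;-0.0051 -0.0002 0 0 0 -0.0785
-89.8 [0.5587 0.0463] 

-0.0051 0.0002 0 0 0 -0.0785;-0.005 0.0006 0 0 0 -0.0785;-0.0051 0.0009 0 0 0 -0.0785;-0.0049 0.0014 0 0 0 -0.0785;-0.0048 0.0018 0 0 0 -0.0785;-0.0046 0.0021 0 0 0 -0.0785;-0.0045 0.0025 0 0 0 -0.0785;-0.0042 0.0028 0 0 0 -0.0785;-0.004 0.0031 0 0 0 -0.0785;-0.0038 0.0035 0 0 0 -0.0785;-0.0035 0.0037 0 0 0 -0.0785;-0.0032 0.004 0 0 0 -0.0785;-0.0028 0.0042 0 0 0 -0.0785;-0.0025 0.0045 0 0 0 -0.0785;-0.0022 0.0046 0 0 0 -0.0785;-0.0017 0.0048 0 0 0 -0.0785;-0.0015 0.0049 0 0 0 -0.0785;-0.001 0.005 0 0 0 -0.0785;-0.0006 0.0051 0 0 0 -0.0785;-0.0002 0.0051 0 0 0 -0.0785
-179.8 [0.4935 0.1111] 

0.0002 0.0051 0 0 0 -0.0785;0.0006 0.005 0 0 0 -0.0785;0.0009 0.0051 0 0 0 -0.0785;0.0014 0.0049 0 0 0 -0.0785;0.0018 0.0048 0 0 0 -0.0785;0.0021 0.0046 0 0 0 -0.0785;0.0025 0.0045 0 0 0 -0.0785;0.0028 0.0042 0 0 0 -0.0785;0.0031 0.004 0 0 0 -0.0785;0.0035 0.0038 0 0 0 -0.0785;0.0037 0.0035 0 0 0 -0.0785;0.004 0.0032 0 0 0 -0.0785;0.0042 0.0028 0 0 0 -0.0785;0.0045 0.0025 0 0 0 -0.0785;0.0046 0.0022 0 0 0 -0.0785;0.0048 0.0017 0 0 0 -0.0785;0.0049 0.0015 0 0 0 -0.0785;0.005 0.001 0 0 0 -0.0785;0.0051 0.0006 0 0 0 -0.0785;0.0051 0.0002 0 0 0 -0.0785
-269.8 [0.5583 0.1763]
```

send_rows(
  rows="0 0 -0.02 0 0 0;0 0 -0.02 0 0 0;0 0 -0.02 0 0 0;0 0 0 0 0 0;0 0 0 0 0 0",
)

```text
clock: 5.95
tcp_pos: [0.6231, 0.102, 0.1568]
orientation: [-1.395, -0.859, 0.858]
contact_force: [-0.1, 0.4, -0.2]
grip_width: -0.0001
```

send_rows(
  rows="-0.001 -0.005 0 0 0 0;-0.0014 -0.0049 0 0 0 0;-0.0018 -0.0048 0 0 0 -0.0785;-0.0021 -0.0046 0 0 0 -0.0785;-0.0025 -0.0045 0 0 0 -0.0785;-0.0028 -0.0042 0 0 0 -0.0785;-0.0031 -0.004 0 0 0 -0.0785;-0.0035 -0.0038 0 0 0 -0.0785;-0.0037 -0.0035 0 0 0 -0.0785;-0.004 -0.0032 0 0 0 -0.0785",
)

```text
clock: 6.95
tcp_pos: [0.5981, 0.0585, 0.1573]
orientation: [-1.54, -0.372, 0.367]
contact_force: [2.5, 0.1, -1.2]
grip_width: -0.0003
```

```bash
python3 look.py 3 wrist
```

```text
6.95 [ 0.459  0.601 -0.912  1.765  0.544  1.046  1.39 ] [0.5981 0.0585 0.1573] [ 2.54  0.15 -1.18] -0.0003071740114357962
x head 26.986288763066923 y [ 0.003  0.    -1.   ]
```

View pics/wrist3.png

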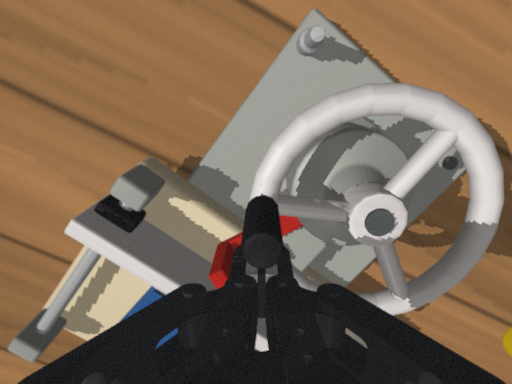

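The handle, around (262,240), sits centred against the fingertips and has moved off the pointer. The contact force is about 2.5 N, so I'll keep pushing.

send_rows(
  rows="-0.0042 -0.0028 0 0 0 -0.0785;-0.0045 -0.0025 0 0 0 -0.0785;-0.0046 -0.0022 0 0 0 -0.0785;-0.0048 -0.0017 0 0 0 -0.0785;-0.0049 -0.0015 0 0 0 -0.0785;-0.005 -0.001 0 0 0 -0.0785;-0.0051 -0.0006 0 0 0 -0.0785;-0.0051 -0.0002 0 0 0 -0.0785;-0.0051 0.0002 0 0 0 -0.0785;-0.005 0.0006 0 0 0 -0.0785;-0.0051 0.0009 0 0 0 -0.0785;-0.0049 0.0014 0 0 0 -0.0785;-0.0048 0.0018 0 0 0 -0.0785;-0.0046 0.0021 0 0 0 -0.0785;-0.0045 0.0025 0 0 0 -0.0785;-0.0042 0.0028 0 0 0 -0.0785",
)

```text
clock: 8.6
tcp_pos: [0.5209, 0.0581, 0.157]
orientation: [-1.483, 0.611, -0.614]
contact_force: [0.7, -2.2, 0.5]
grip_width: -0.0
```

```bash
python3 look.py 4 wrist
```

```text
8.6 [ 0.322  0.399 -0.679  1.952  0.32   0.897  0.267] [0.5209 0.0581 0.157 ] [ 0.67 -2.18  0.52] -4.13555999855633e-05
x head -44.881511876048805 y [ 0.001 -0.001 -1.   ]
```

View pics/wrist4.png

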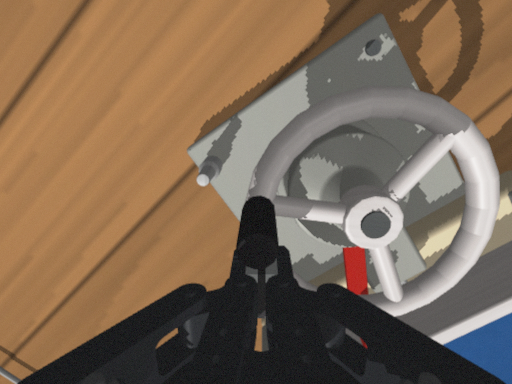

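Contact is still central and at about 2 N.

send_rows(
  rows="-0.004 0.0031 0 0 0 -0.0785;-0.0038 0.0035 0 0 0 -0.0785;-0.0035 0.0037 0 0 0 -0.0785;-0.0032 0.004 0 0 0 -0.0785;-0.0028 0.0042 0 0 0 -0.0785;-0.0025 0.0045 0 0 0 -0.0785;-0.0022 0.0046 0 0 0 -0.0785;-0.0017 0.0048 0 0 0 -0.0785;-0.0015 0.0049 0 0 0 -0.0785;-0.001 0.005 0 0 0 -0.0785;-0.0006 0.0051 0 0 0 -0.0785;-0.0002 0.0051 0 0 0 -0.0785;0.0002 0.0051 0 0 0 -0.0785;0.0006 0.005 0 0 0 -0.0785;0.0009 0.0051 0 0 0 -0.0785;0.0014 0.0049 0 0 0 -0.0785",
)

```text
clock: 10.25
tcp_pos: [0.4971, 0.1311, 0.1567]
orientation: [-0.951, 1.543, -1.545]
contact_force: [0.9, -2.9, 0.1]
grip_width: 0.0003
```

```bash
python3 look.py 5 wrist
```

```text
10.25 [-0.004  0.341 -0.45   1.985  0.195  0.857 -1.027] [0.4971 0.1311 0.1567] [ 0.85 -2.92  0.08] 0.00025149542649459806
x head -116.75006235206604 y [ 0.001 -0.001 -1.   ]
```

View pics/wrist5.png

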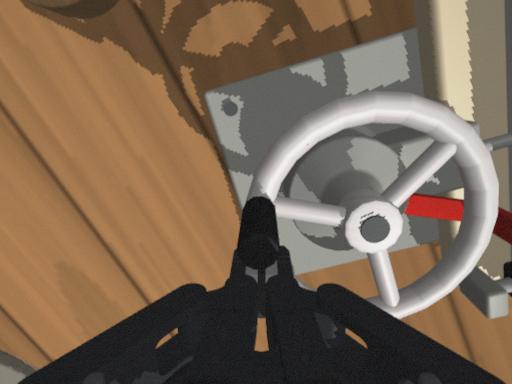

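send_rows(
  rows="0.0018 0.0048 0 0 0 -0.0785;0.0021 0.0046 0 0 0 -0.0785;0.0025 0.0045 0 0 0 -0.0785;0.0028 0.0042 0 0 0 -0.0785;0.0031 0.004 0 0 0 -0.0785;0.0035 0.0038 0 0 0 -0.0785;0.0037 0.0035 0 0 0 -0.0785;0.004 0.0032 0 0 0 -0.0785;0.0042 0.0028 0 0 0 -0.0785;0.0045 0.0025 0 0 0 -0.0785;0.0046 0.0022 0 0 0 -0.0785;0.0048 0.0017 0 0 0 -0.0785;0.0049 0.0015 0 0 0 -0.0785;0.005 0.001 0 0 0 -0.0785",
)

```text
clock: 11.7
tcp_pos: [0.5474, 0.1756, 0.1561]
orientation: [-0.01, 2.218, -2.22]
contact_force: [-2.7, -1.4, -0.1]
grip_width: 0.0001
```

```bash
python3 look.py 6 wrist top side
```

```text
11.7 [-0.249  0.408 -0.215  1.858  0.109  0.889 -2.081] [0.5474 0.1756 0.1561] [-2.74 -1.44 -0.06] 0.00013843084497564716
x head -179.6194854079656 y [-0.002 -0.001 -1.   ]
```

View pics/wrist6.png

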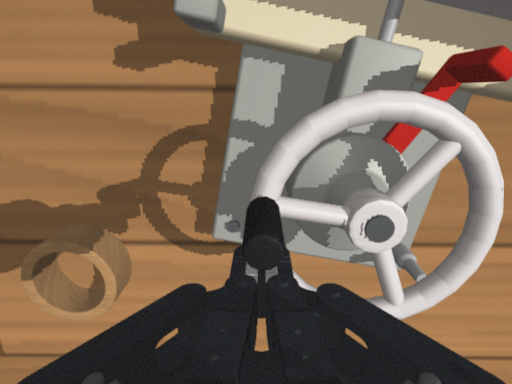

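View pics/side6.png

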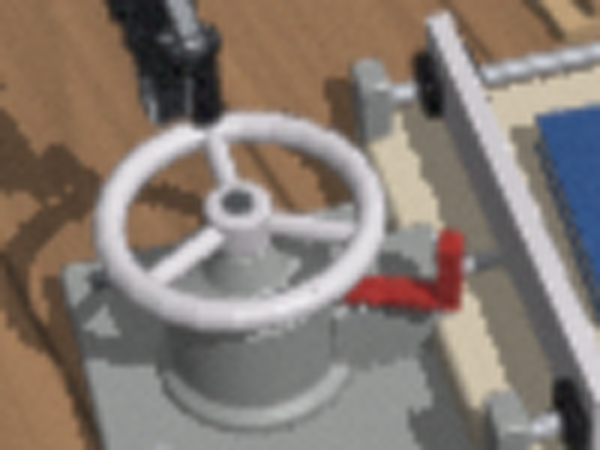

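View pics/top6.png

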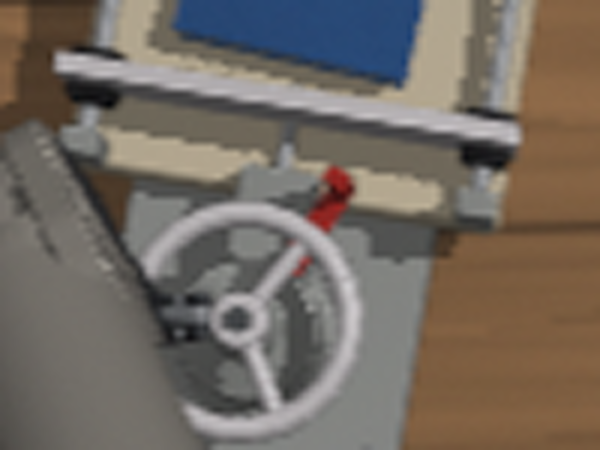

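The handle is about 118° short of the pointer. Joint 7 is nearing its range, so I'll back off, lift, turn the tool half a turn and carry on with the other face.

send_rows(
  rows="-0.01 0 0 0 0 0;-0.008 0 0 0 0 0;0 0 0.025 0 0 0;0 0 0.025 0 0 0.146;0 0 0.01 0 0 0.146;0 0 0 0 0 0.146;0 0 0 0 0 0.146;0 0 0 0 0 0.146;0 0 0 0 0 0.146;0 0 0 0 0 0.146;0 0 0 0 0 0.146;0 0 0 0 0 0.146;0 0 0 0 0 0.146;0 0 0 0 0 0.146;0 0 0 0 0 0.146;0 0 0 0 0 0.146;0 0 0 0 0 0.146;0 0 0 0 0 0.146;0 0 0 0 0 0.146;0 0 0 0 0 0.146",
)

```text
clock: 13.85
tcp_pos: [0.5292, 0.1761, 0.2164]
orientation: [-1.512, 0.505, -0.506]
contact_force: [-0.5, -0.4, 0.5]
grip_width: 0.0
```

send_rows(
  rows="0 0 0 0 0 0.146;0 0 0 0 0 0.146;0 0 0 0 0 0.146;0 0 0 0 0 0.146;0 0 0 0 0 0;0 0 0 0 0 0",
)

```text
clock: 14.45
tcp_pos: [0.5297, 0.176, 0.2163]
orientation: [-1.57, 0.057, -0.057]
contact_force: [0.7, 0.3, 0.5]
grip_width: -0.0001
```

```bash
python3 look.py 7 top side wrist
```

```text
14.45 [ 0.209  0.415 -0.817  1.813  0.344  1.062  0.762] [0.5297 0.176  0.2163] [0.68 0.31 0.47] -0.00011709556230439734
x head -4.163314303809582 y [-0. -0. -1.]
```

View pics/side7.png

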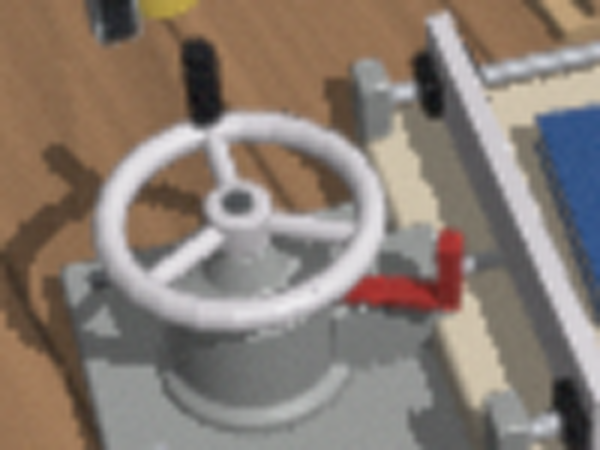

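View pics/top7.png

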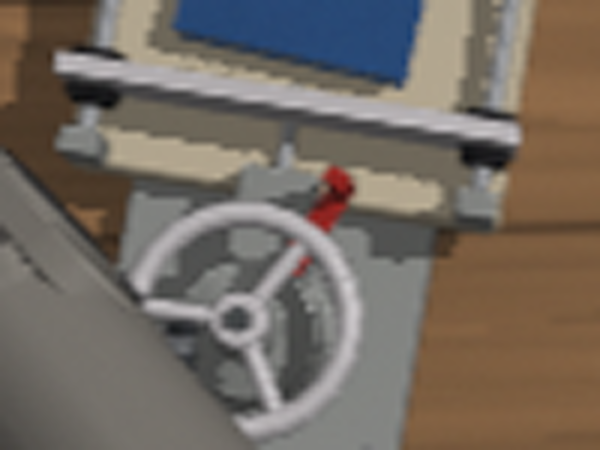

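View pics/wrist7.png

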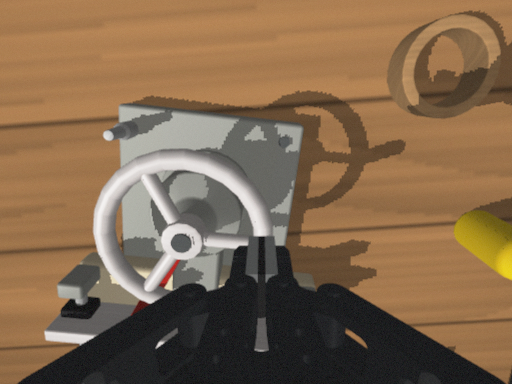

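```bash
python3 - <<'E'
import pickle;from h import *
s=pickle.load(open("f7.pkl","rb"))["side"]
C=np.array([.5585,.1113])
# simulate handle & compare dark mask: fit angle by projecting axis; do same for start
s0=pickle.load(open("f0.pkl","rb"))["side"]
def meas(f,lo,hi):
    im=f["pixels"].astype(int);m=(im.max(2)<60)
    sub=np.zeros_like(m);sub[lo[1]:hi[1],lo[0]:hi[0]]=m[lo[1]:hi[1],lo[0]:hi[0]]
    n,l,st,ce=cv2.connectedComponentsWithStats(sub.astype(np.uint8));k=1+st[1:,4].argmax();
    c=ce[k];P=at_z(f,*c,.1695);e=P[:2]-C;print(st[k],c,P,np.hypot(*e),np.degrees(np.arctan2(e[1],e[0])))
meas(s,(212,120),(228,144));meas(s0,(240,138),(254,162))
E
```

```text
[217 127   6  14  63] [219.15873016 133.33333333] [0.56879788 0.17558511 0.1695    ] 0.06510470127610159 80.89906433964983
[244 144   6  14  63] [246.19047619 150.58730159] [0.60852307 0.07164993 0.1695    ] 0.06383130477365362 -38.40160387722812
```

send_rows(
  rows="0 0 -0.02 0 0 0;0 0 -0.02 0 0 0;0 0 -0.02 0 0 0;0 0 0 0 0 0",
)

```text
clock: 15.0
tcp_pos: [0.5285, 0.1751, 0.154]
orientation: [-1.572, 0.059, -0.052]
contact_force: [0.1, 0.5, 0.6]
grip_width: -0.0002
```

```bash
python3 - <<'E'
from rows import *
from bench import r
o=r.get_obs();print(o["tcp_pos"],o["contact_force"])
C=(.5585,.1113,.065)
p=rows(o["tcp_pos"][:2],*C,114,4.5,4,0);print()
a=96
for n in(14,10):
    p=rows(p,*C,a,4.5,n,-.0785);a-=4.5*n;print(a,p,"\n")
E
```

```text
[0.52850789 0.17511636 0.1539736 ] [0.10523349 0.51087201 0.61480369]
0.0083 -0.0025 0 0 0 0;0.0049 0.0015 0 0 0 0;0.0049 0.0011 0 0 0 0;0.0051 0.0007 0 0 0 0

0.0051 0.0004 0 0 0 -0.0785;0.0051 -0.0001 0 0 0 -0.0785;0.0051 -0.0005 0 0 0 -0.0785;0.005 -0.0008 0 0 0 -0.0785;0.005 -0.0013 0 0 0 -0.0785;0.0048 -0.0016 0 0 0 -0.0785;0.0047 -0.002 0 0 0 -0.0785;0.0045 -0.0024 0 0 0 -0.0785;0.0043 -0.0027 0 0 0 -0.0785;0.0041 -0.0031 0 0 0 -0.0785;0.0038 -0.0034 0 0 0 -0.0785;0.0036 -0.0036 0 0 0 -0.0785;0.0033 -0.0039 0 0 0 -0.0785;0.0029 -0.0042 0 0 0 -0.0785
33.0 [0.61300789 0.14671636] 

0.0026 -0.0044 0 0 0 -0.0785;0.0023 -0.0046 0 0 0 -0.0785;0.0019 -0.0047 0 0 0 -0.0785;0.0015 -0.0049 0 0 0 -0.0785;0.0011 -0.005 0 0 0 -0.0785;0.0007 -0.005 0 0 0 -0.0785;0.0004 -0.0051 0 0 0 -0.0785;-0.0001 -0.0051 0 0 0 -0.0785;-0.0005 -0.0051 0 0 0 -0.0785;-0.0008 -0.005 0 0 0 -0.0785
-12.0 [0.62210789 0.09781636]
```

send_rows(
  rows="0.0083 -0.0025 0 0 0 0;0.0049 0.0015 0 0 0 0;0.0049 0.0011 0 0 0 0;0.0051 0.0007 0 0 0 0;0.0051 0.0004 0 0 0 -0.0785;0.0051 -0.0001 0 0 0 -0.0785;0.0051 -0.0005 0 0 0 -0.0785;0.005 -0.0008 0 0 0 -0.0785;0.005 -0.0013 0 0 0 -0.0785;0.0048 -0.0016 0 0 0 -0.0785;0.0047 -0.002 0 0 0 -0.0785;0.0045 -0.0024 0 0 0 -0.0785;0.0043 -0.0027 0 0 0 -0.0785;0.0041 -0.0031 0 0 0 -0.0785;0.0038 -0.0034 0 0 0 -0.0785;0.0036 -0.0036 0 0 0 -0.0785;0.0033 -0.0039 0 0 0 -0.0785;0.0029 -0.0042 0 0 0 -0.0785",
)

```text
clock: 16.8
tcp_pos: [0.6145, 0.1486, 0.1564]
orientation: [-1.372, 0.911, -0.909]
contact_force: [-1.8, 0.6, -0.4]
grip_width: -0.0003
```

```bash
python3 look.py 8 side wrist top
```

```text
16.8 [ 0.021  0.53  -0.489  1.705  0.289  0.979 -0.173] [0.6145 0.1486 0.1564] [-1.83  0.61 -0.35] -0.00034411258973319255
x head -67.09990310476627 y [-0.001  0.001 -1.   ]
```

View pics/side8.png

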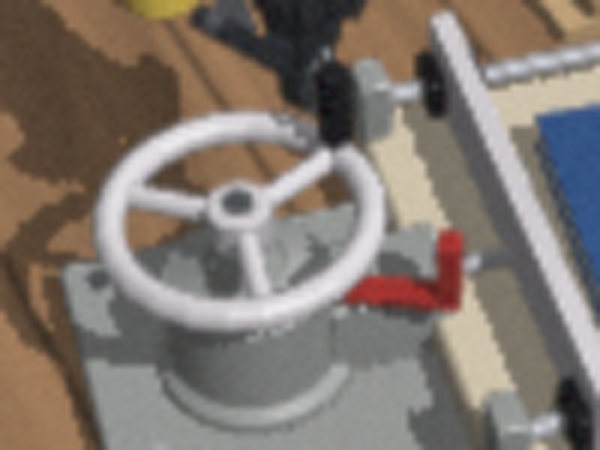

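View pics/wrist8.png

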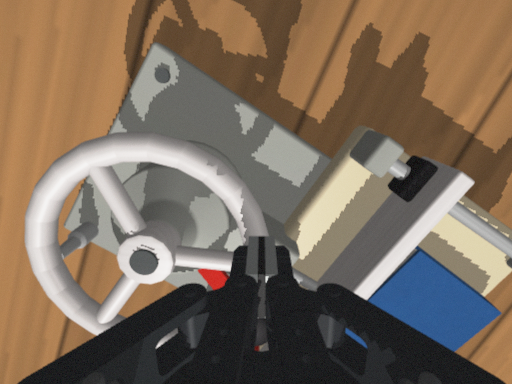

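View pics/top8.png

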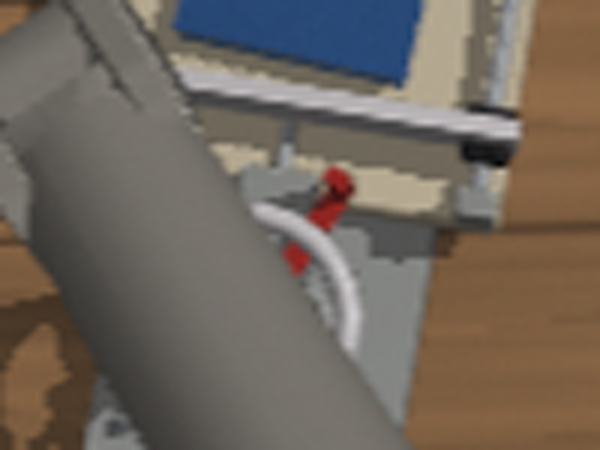

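send_rows(
  rows="0.0026 -0.0044 0 0 0 -0.0785;0.0023 -0.0046 0 0 0 -0.0785;0.0019 -0.0047 0 0 0 -0.0785;0.0015 -0.0049 0 0 0 -0.0785;0.0011 -0.005 0 0 0 -0.0785;0.0007 -0.005 0 0 0 -0.0785;0.0004 -0.0051 0 0 0 -0.0785;-0.0001 -0.0051 0 0 0 -0.0785",
)

```text
clock: 17.75
tcp_pos: [0.6261, 0.11, 0.1568]
orientation: [-1.091, 1.373, -1.373]
contact_force: [0.4, 2.3, -0.6]
grip_width: -0.0002
```

```bash
python3 look.py 9 side wrist; python3 - <<'E'
import pickle;from h import *
s=pickle.load(open("f9.pkl","rb"))["side"];s0=pickle.load(open("f0.pkl","rb"))["side"]
crop(s0,220,130,50,50,8,"pics/a.png");crop(s,220,130,50,50,8,"pics/b.png")
cv2.imwrite("pics/cmp9.png",np.hstack([cv2.imread("pics/a.png"),cv2.imread("pics/b.png")]))
E
```

```text
17.75 [-0.022  0.509 -0.34   1.707  0.2    0.957 -0.663] [0.6261 0.11   0.1568] [ 0.37  2.34 -0.58] -0.00019558186179208115
x head -102.94773526485125 y [ 0.002  0.002 -1.   ]
```

View pics/cmp9.png

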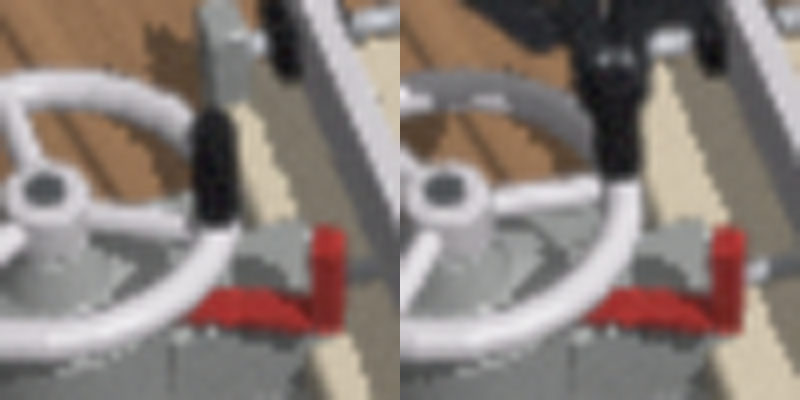

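View pics/wrist9.png

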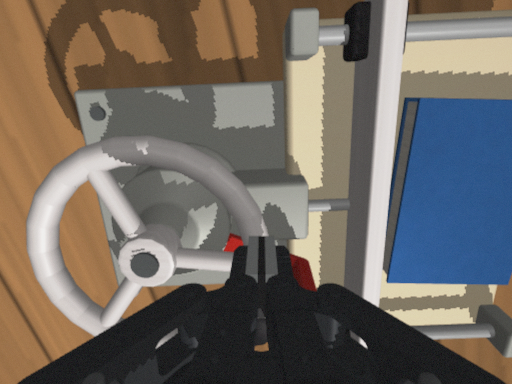

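```bash
cat > est.py <<'E'
from h import *
import pickle
C=np.array([.559,.1115])
def est(f,lo,hi,zs=.140,sp=(0,120,240)):
    g=f["pixels"].astype(np.float32).mean(2);g=cv2.GaussianBlur(g,(0,0),.6)
    ph=np.arange(lo,hi,.1);sc=[]
    for p in ph:
        s=0
        for k in sp:
            for off,wt in((0,2),(.0095,-1),(-.0095,-1)):
                a=np.radians(p+k);rr=np.linspace(.026,.053,20)
                P=np.c_[C[0]+rr*np.cos(a)-off*np.sin(a),C[1]+rr*np.sin(a)+off*np.cos(a),np.full(20,zs)]
                q=proj(f,P).astype(np.float32)
                s+=wt*cv2.remap(g,q[:,:1],q[:,1:],cv2.INTER_LINEAR).mean()
        sc.append(s)
    i=int(np.argmax(sc));return ph[i],sc[i]
def foot(f,u,v):
    P=at_z(f,u,v,.147);e=P[:2]-C;return np.degrees(np.arctan2(e[1],e[0]))
E
python3 - <<'E'
from est import *
L=lambda k:pickle.load(open(f"f{k}.pkl","rb"))
for sp in((0,120,240),(0,),(120,),(240,)):
  print(sp,"start side",est(L(0)["side"],-60,-10,sp=sp),"start top",est(L(0)["top"],-60,-10,sp=sp),"7 side",est(L(7)["side"],60,100,sp=sp),"now side",est(L(9)["side"],-50,0,sp=sp))
print(foot(L(0)["side"],246.3,157.5),foot(L(9)["side"],246.6,151.8))
E
```

```text
(0, 120, 240) start side (np.float64(-38.19999999999969), np.float32(429.00476)) start top (np.float64(-38.39999999999969), np.float32(415.34286)) 7 side (np.float64(80.3000000000003), np.float32(427.27872)) now side (np.float64(-16.99999999999953), np.float32(497.6582))
(0,) start side (np.float64(-41.19999999999973), np.float32(113.63963)) start top (np.float64(-39.899999999999714), np.float32(124.184555)) 7 side (np.float64(79.10000000000028), np.float32(158.9006)) now side (np.float64(-19.79999999999957), np.float32(142.17818))
(120,) start side (np.float64(-39.0999999999997), np.float32(154.47995)) start top (np.float64(-38.39999999999969), np.float32(150.30638)) 7 side (np.float64(82.80000000000032), np.float32(181.77412)) now side (np.float64(-16.399999999999523), np.float32(180.23166))
(240,) start side (np.float64(-35.89999999999966), np.float32(188.21373)) start top (np.float64(-37.29999999999968), np.float32(152.48749)) 7 side (np.float64(77.60000000000025), np.float32(111.94693)) now side (np.float64(-15.999999999999517), np.float32(196.4019))
-43.87838590373417 -22.7878588621728
```

send_rows(
  rows="-0.0005 -0.0051 0 0 0 -0.0785;-0.0009 -0.005 0 0 0 -0.0785;-0.0013 -0.0049 0 0 0 -0.0785;0 0 0 0 0 0",
)

```text
clock: 18.25
tcp_pos: [0.6228, 0.0937, 0.1567]
orientation: [-0.955, 1.538, -1.54]
contact_force: [0.1, 0.1, -0.2]
grip_width: -0.0001
```

```bash
python3 look.py 10 side; python3 - <<'E'
from est import *
L=lambda k:pickle.load(open(f"f{k}.pkl","rb"))
for sp in((0,120,240),(0,),(120,),(240,)): print(est(L(10)["side"],-60,0,sp=sp))
s=L(10)["side"]
crop(s,220,130,50,50,8,"pics/b.png")
cv2.imwrite("pics/cmp10.png",np.hstack([cv2.imread("pics/a.png"),cv2.imread("pics/b.png")]))
E
```

```text
18.25 [-0.037  0.495 -0.285  1.723  0.166  0.946 -0.847] [0.6228 0.0937 0.1567] [ 0.05  0.13 -0.2 ] -0.00010823256677277176
x head -116.33000571949412 y [ 0.001 -0.    -1.   ]
(np.float64(-31.19999999999959), np.float32(507.67004))
(np.float64(-33.89999999999963), np.float32(128.50713))
(np.float64(-31.399999999999594), np.float32(198.52591))
(np.float64(-29.899999999999572), np.float32(197.2251))
```

View pics/cmp10.png

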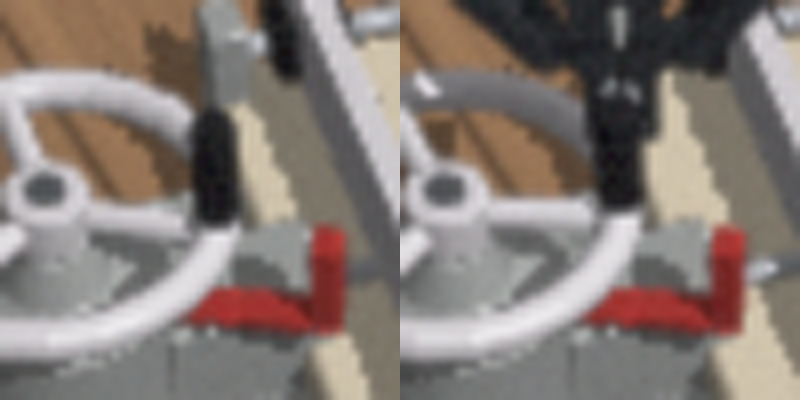

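send_rows(
  rows="-0.0008 -0.0024 0 0 0 -0.039;-0.0008 -0.0024 0 0 0 -0.039;0 0 0 0 0 0;0 0 0 0 0 0",
)

```text
clock: 18.7
tcp_pos: [0.6209, 0.0894, 0.1564]
orientation: [-0.906, 1.592, -1.592]
contact_force: [2.0, 1.1, 0.4]
grip_width: 0.0001
```

```bash
python3 look.py 11 side; python3 - <<'E'
from est import *
L=lambda k:pickle.load(open(f"f{k}.pkl","rb"))
for sp in((0,120,240),(0,),(120,),(240,)): print(est(L(11)["side"],-60,0,sp=sp))
E
```

```text
18.7 [-0.043  0.49  -0.268  1.73   0.155  0.942 -0.909] [0.6209 0.0894 0.1564] [2.04 1.05 0.44] 5.887159212625658e-05
x head -120.71760146912732 y [ 0.  0. -1.]
(np.float64(-35.19999999999965), np.float32(476.7549))
(np.float64(-38.39999999999969), np.float32(118.39482))
(np.float64(-35.29999999999965), np.float32(187.77332))
(np.float64(-33.599999999999625), np.float32(192.43336))
```

send_rows(
  rows="0.003 0.01 0 0 0 0;0.003 0.01 0 0 0 0;0 0 0.04 0 0 0;0 0 0.04 0 0 0;0 0 0.04 0 0 0;0 -0.04 0 0 0 0;0 -0.04 0 0 0 0;0 -0.04 0 0 0 0;0 -0.04 0 0 0 0;0 -0.04 0 0 0 0;0 -0.04 0 0 0 0;0 -0.04 0 0 0 0;0 -0.04 0 0 0 0;0 -0.04 0 0 0 0;0 -0.04 0 0 0 0;0 0 0 0 0 0",
)

```text
clock: 20.35
tcp_pos: [0.6251, -0.2983, 0.2755]
orientation: [-0.902, 1.599, -1.603]
contact_force: [-0.9, -0.3, -0.7]
grip_width: -0.0001
```

```bash
python3 look.py 12 side top; python3 - <<'E'
from est import *
L=lambda k:pickle.load(open(f"f{k}.pkl","rb"))
for n in("side","top"):
  for sp in((0,120,240),(0,),(120,),(240,)): print(n,sp,est(L(0)[n],-60,0,sp=sp),est(L(12)[n],-60,0,sp=sp))
C0=np.array([.5585,.1113])
def meas(f,lo,hi,th=60):
    im=f["pixels"].astype(float).max(2);w=np.zeros_like(im);w[lo[1]:hi[1],lo[0]:hi[0]]=np.clip((90-im[lo[1]:hi[1],lo[0]:hi[0]])/60,0,1)
    n,l,st,ce=cv2.connectedComponentsWithStats((w>.2).astype(np.uint8));k=1+st[1:,4].argmax();w[l!=k]=0
    v,u=np.mgrid[:384,:512];c=(w*u).sum()/w.sum(),(w*v).sum()/w.sum()
    e=at_z(f,*c,.1695)[:2]-C0;print(st[k],np.round(c,2),np.degrees(np.arctan2(e[1],e[0])))
for k in(0,12): meas(L(k)["side"],(240,138),(254,162)); meas(L(k)["top"],(229,178),(240,195))
crop(L(12)["side"],220,130,50,50,8,"pics/b.png")
cv2.imwrite("pics/cmp12.png",np.hstack([cv2.imread("pics/a.png"),cv2.imread("pics/b.png")]))
E
```

```text
20.35 [ 0.447  0.48  -0.138  1.448  0.072  1.219 -0.248] [ 0.6251 -0.2983  0.2755] [-0.86 -0.29 -0.69] -6.217333803218073e-05
x head -121.37730414132889 y [-0.002 -0.004 -1.   ]
side (0, 120, 240) (np.float64(-38.19999999999969), np.float32(429.00476)) (np.float64(-37.29999999999968), np.float32(254.76163))
side (0,) (np.float64(-41.19999999999973), np.float32(113.63963)) (np.float64(-38.39999999999969), np.float32(123.54054))
side (120,) (np.float64(-39.0999999999997), np.float32(154.47995)) (np.float64(-37.49999999999968), np.float32(75.18916))
side (240,) (np.float64(-35.89999999999966), np.float32(188.21373)) (np.float64(-34.69999999999964), np.float32(66.58038))
top (0, 120, 240) (np.float64(-38.39999999999969), np.float32(415.34286)) (np.float64(-37.49999999999968), np.float32(245.45255))
top (0,) (np.float64(-39.899999999999714), np.float32(124.184555)) (np.float64(-37.899999999999686), np.float32(115.591385))
top (120,) (np.float64(-38.39999999999969), np.float32(150.30638)) (np.float64(-37.69999999999968), np.float32(68.19149))
top (240,) (np.float64(-37.29999999999968), np.float32(152.48749)) (np.float64(-36.99999999999967), np.float32(62.5019))
[243 143   7  15  77] [246.23 150.69] -38.74989697991407
[231 183   6   8  34] [233.69 187.25] -37.65465488710846
[244 143   6  14  73] [246.39 150.03] -36.333467379525416
[231 183   5   8  32] [233.04 186.77] -35.06300298707513
```

View pics/cmp12.png

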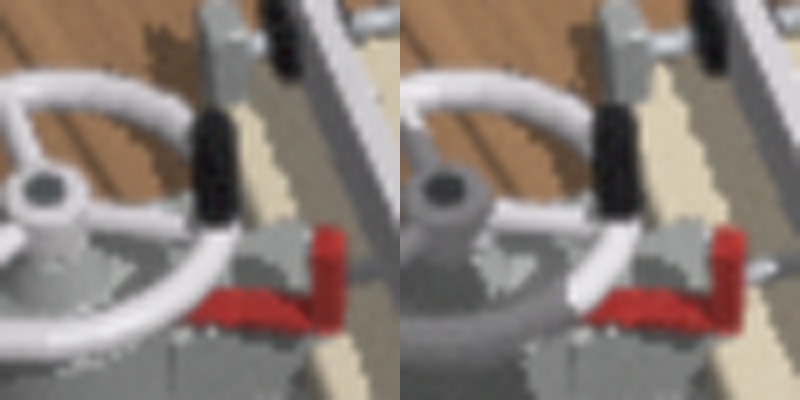

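View pics/top12.png

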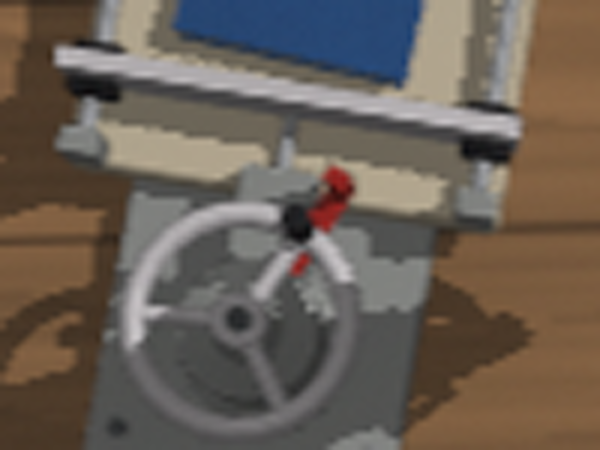

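```bash
python3 - <<'E'
from est import *
L=lambda k:pickle.load(open(f"f{k}.pkl","rb"))
from scipy.optimize import minimize
# red masks & fit: hull of tab box/arm; report tab top polygon overlays
def box(c,a,z):
    ca,sa=np.cos(a),np.sin(a);return np.array([[c[0]+r*ca-t*sa,c[1]+r*sa+t*ca,z] for r,t in((.098,-.008),(.110,-.008),(.110,.008),(.098,.008))])
tiles=[]
for k in(1,2,6):
    f=L(k)["wrist"]
    # local centre from rim circle (top of rim outline) fit per image
    im=f["pixels"].astype(int);m=((im.min(2)>120)&(im.max(2)-im.min(2)<25));v,u=np.nonzero(m)
    c=np.array([.5585,.1113]);q=proj(f,box(c,np.radians(-37),.133)).mean(0)
    u0,v0=int(q[0])-40,int(q[1])-40;u0=max(0,min(u0,432));v0=max(0,v0)
    s=6;I=cv2.resize(f["pixels"][v0:v0+80,u0:u0+80,::-1],None,fx=s,fy=s,interpolation=cv2.INTER_CUBIC)
    for a,col in((-39,(255,0,0)),(-34,(0,255,0))):
        p=proj(f,box(c,np.radians(a),.133));p=((p+.5-[u0,v0])*s).astype(np.int32);cv2.polylines(I,[p],True,col,1)
    tiles.append(I)
cv2.imwrite("pics/tab.png",cv2.resize(np.hstack(tiles),(798,266),interpolation=cv2.INTER_AREA));cv2.imwrite("pics/tab2.png",tiles[1]);cv2.imwrite("pics/tab6.png",tiles[2]);cv2.imwrite("pics/tab1.png",tiles[0])
E
```

```text
(no output)
```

View pics/tab.png

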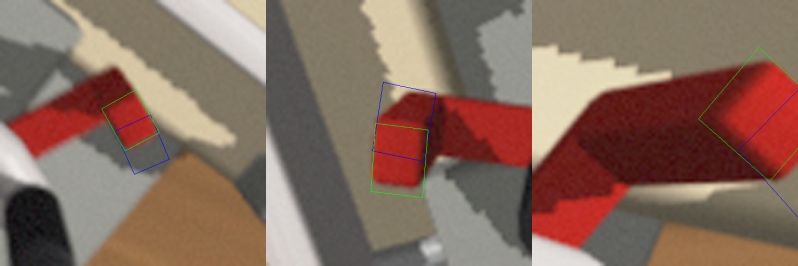

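View pics/tab6.png

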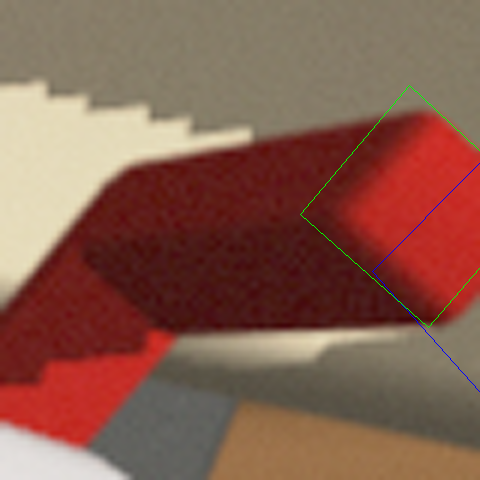

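View pics/tab2.png

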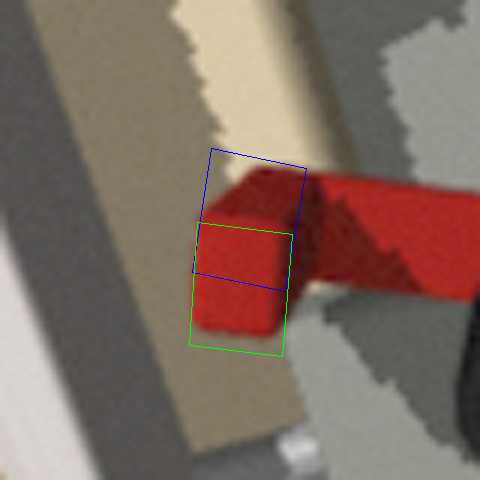

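send_rows(
  rows="-0.0055 0.033 0.004 0 0 0;-0.0055 0.033 0.004 0 0 0;-0.0055 0.033 0.004 0 0 0;-0.0055 0.033 0.004 0 0 0;-0.0055 0.033 0.004 0 0 0;-0.0055 0.033 0.004 0 0 0;-0.0055 0.033 0.004 0 0 0;-0.0055 0.033 0.004 0 0 0;-0.0055 0.033 0.004 0 0 0;-0.0055 0.033 0.004 0 0 0;0 0 0 0 0 0;0 0 0 0 0 0",
)

```text
clock: 21.65
tcp_pos: [0.5712, 0.042, 0.3166]
orientation: [-0.907, 1.591, -1.59]
contact_force: [-0.0, -0.3, 0.3]
grip_width: 0.0002
```

```bash
python3 look.py 13 wrist side
```

```text
21.65 [ 0.058  0.257 -0.293  1.683  0.078  1.213 -0.788] [0.5712 0.042  0.3166] [-0.01 -0.32  0.27] 0.00024233893976291336
x head -120.59783784989092 y [ 0.  0. -1.]
```

View pics/wrist13.png

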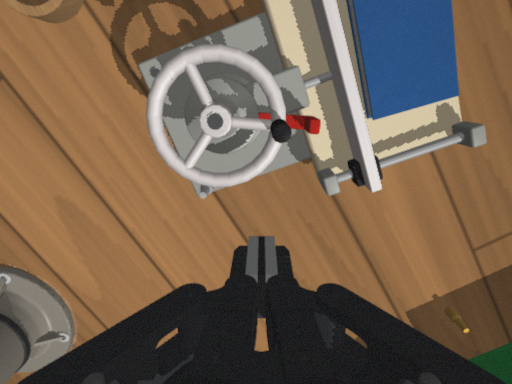

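```bash
python3 - <<'E'
from est import *
from scipy.optimize import least_squares
f=pickle.load(open("f13.pkl","rb"))["wrist"]
crop(f,140,40,200,150,4,"pics/z13.png")
im=f["pixels"].astype(int)
# rim: outer+inner white pixels centroid fit at mid height .137 
m=((im.min(2)>115)&(im.max(2)-im.min(2)<22));v,u=np.nonzero(m);P=np.array([at_z(f,a,b,.139) for a,b in zip(u,v)])[:,:2]
cc=np.array([.5585,.1113])
for _ in range(10):
    rr=np.linalg.norm(P-cc,axis=1);k=abs(rr-.065)<.009
    q=least_squares(lambda p:np.linalg.norm(P[k]-p[:2],axis=1)-p[2],[*cc,.065],loss="soft_l1",f_scale=.003).x;cc=q[:2]
print("rim",q)
red=(im[...,0]>90)&(im[...,1]<60)&(im[...,2]<60);red[:, :250]=0;red[200:]=0
v,u=np.nonzero(red);print(u.min(),u.max(),v.min(),v.max())
E
```

```text
rim [0.55906122 0.10915239 0.06555466]
259 319 113 133
```

View pics/z13.png

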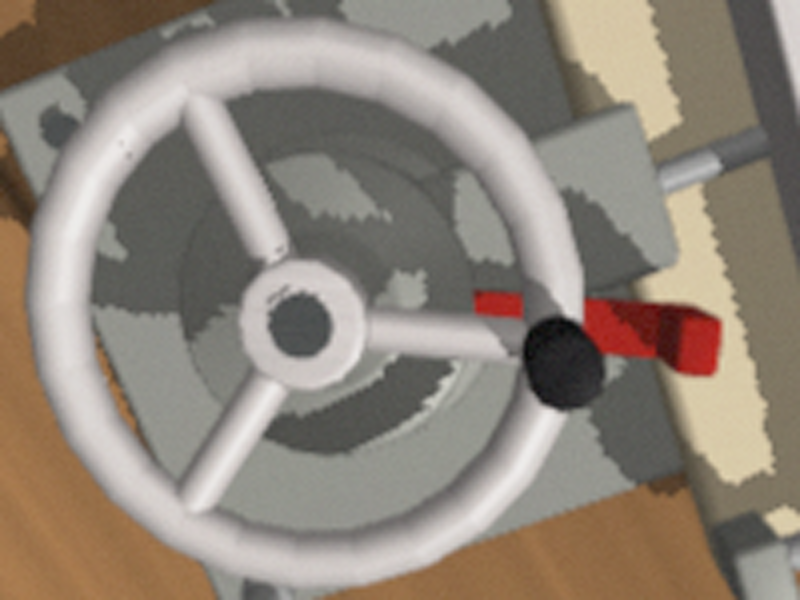

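```bash
python3 - <<'E'
from est import *
import est
f=pickle.load(open("f13.pkl","rb"))["wrist"]
U=lambda u,v:(140+(u+.5)/4-.5,40+(v+.5)/4-.5)
print("cam",f["position"])
A=lambda p,c:np.degrees(np.arctan2(*(p-c)[:2][::-1]))
c=at_z(f,*U(302,325),.148);print("hub",c)
t=at_z(f,*U(699,344),.133);print("tab",t,np.hypot(*(t-c)[:2]),A(t,c))
for z,pts in((.137,((195,97),(193,508))),(.133,((195,97),(193,508)))):
  for p in pts:
    q=at_z(f,*U(*p),z);print("spoke",np.hypot(*(q-c)[:2]),A(q,c))
# estimator with different centres
for C in(c[:2],np.array([.5585,.1113]),np.array([.559,.1092])):
  est.C=C
  print(C,[ (zs,est.est(f,-50,-25,zs=zs)) for zs in(.133,.137,.141)],[est.est(f,-50,-25,zs=.137,sp=(k,))[0] for k in(0,120,240)])
# handle top overlays + tab overlays
I=cv2.imread("pics/z13.png")
def pt(P): return ((proj(f,P)+.5-[140,40])*4-.5)
th=np.linspace(0,2*np.pi,60)
for a,col in((-35,(0,255,0)),(-38,(255,128,0))):
    a=np.radians(a);ca,sa=np.cos(a),np.sin(a)
    B=np.array([[c[0]+r*ca-t*sa,c[1]+r*sa+t*ca,.133] for r,t in((.098,-.008),(.110,-.008),(.110,.008),(.098,.008))])
    cv2.polylines(I,[pt(B).astype(np.int32)],True,col,1)
    for z in(.148,.190):
        H=np.c_[c[0]+.065*ca+.009*np.cos(th),c[1]+.065*sa+.009*np.sin(th),np.full(60,z)]
        cv2.polylines(I,[pt(H).astype(np.int32)],True,col,1)
cv2.imwrite("pics/ov13.png",cv2.resize(I[250:450,450:750],None,fx=2.6,fy=2.6))
E
```

```text
cam [0.61386222 0.11171316 0.46037144]
hub [0.558443   0.11031759 0.148     ]
tab [0.6443569  0.05202277 0.133     ] 0.10382429162820012 -34.157913857177086
spoke 0.06003065277062083 84.53465730901314
spoke 0.0608757898074982 -154.7221156971102
spoke 0.060694554855477756 85.17730699317073
spoke 0.06225666943763961 -154.97714735111427
[0.558443   0.11031759] [(0.133, (np.float64(-35.29999999999979), np.float32(561.349))), (0.137, (np.float64(-35.19999999999979), np.float32(559.18713))), (0.141, (np.float64(-34.99999999999979), np.float32(546.7838)))] [np.float64(-37.19999999999982), np.float64(-35.8999999999998), np.float64(-32.59999999999975)]
[0.5585 0.1113] [(0.133, (np.float64(-35.499999999999794), np.float32(517.7562))), (0.137, (np.float64(-35.6999999999998), np.float32(518.5194))), (0.141, (np.float64(-35.7999999999998), np.float32(510.80075)))] [np.float64(-38.79999999999984), np.float64(-36.199999999999804), np.float64(-31.299999999999734)]
[0.559  0.1092] [(0.133, (np.float64(-35.09999999999979), np.float32(581.4892))), (0.137, (np.float64(-35.09999999999979), np.float32(583.19055))), (0.141, (np.float64(-35.19999999999979), np.float32(575.90186)))] [np.float64(-36.299999999999805), np.float64(-35.09999999999979), np.float64(-34.49999999999978)]
```

View pics/ov13.png

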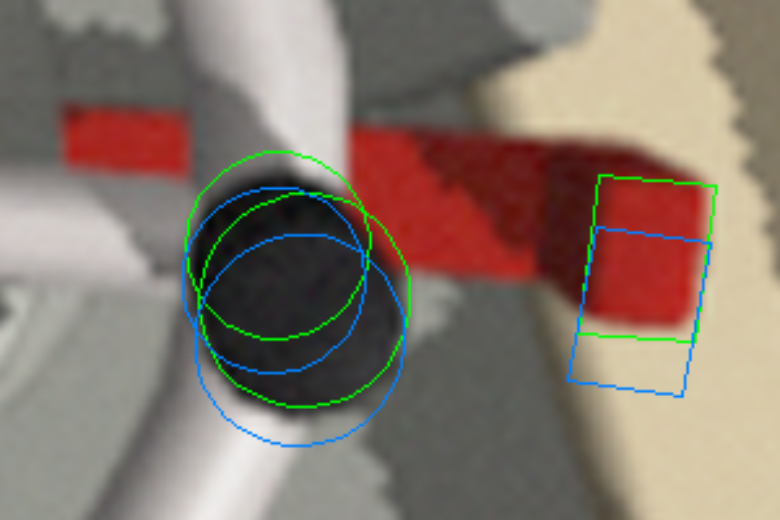

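```bash
python3 - <<'E'
from est import *
import est
from scipy.optimize import minimize
L=lambda k:pickle.load(open(f"f{k}.pkl","rb"))
def joint(f,p0,zs=.137):
    g=cv2.GaussianBlur(f["pixels"].astype(np.float32).mean(2),(0,0),.8)
    def s(p):
        t=0
        for k in(0,120,240):
            rr=np.linspace(.024,.054,25);a=np.radians(p[2]+k)
            for off,w in((0,2),(.002,1),(-.002,1),(.009,-2),(-.009,-2)):
                q=proj(f,np.c_[p[0]/1e3+rr*np.cos(a)-off*np.sin(a),p[1]/1e3+rr*np.sin(a)+off*np.cos(a),np.full(25,zs)]).astype(np.float32)
                t-=w*cv2.remap(g,q[:,:1],q[:,1:],cv2.INTER_LINEAR).mean()
        th=np.radians(np.arange(0,360,4))
        for R_,w in((.065,2),(.0505,-1),(.0795,-1)):
            q=proj(f,np.c_[p[0]/1e3+R_*np.cos(th),p[1]/1e3+R_*np.sin(th),np.full(90,.137)]).astype(np.float32)
            t-=1.5*w*cv2.remap(g,q[:,:1],q[:,1:],cv2.INTER_LINEAR).mean()
        return t
    best=min((minimize(s,[p0[0]+i,p0[1]+j,p0[2]+k],method="Nelder-Mead") for i in(-1,1) for j in(-1,1) for k in(-2,2)),key=lambda r:r.fun)
    return best.x
def pointer(f,z=.115):
    im=f["pixels"].astype(int);red=(im[...,0]>80)&(im[...,1]<.45*im[...,0])&(im[...,2]<.45*im[...,0])
    return red
for k,n,a in((0,"top",-38),(0,"side",-38),(1,"wrist",-38),(2,"wrist",-38),(12,"top",-35),(12,"side",-35),(13,"side",-35),(13,"wrist",-35)):
    x=joint(L(k)[n],(558.7,110.8,a));print(k,n,x.round(2))
E
```

```text
0 top [559.06 110.88 -38.45]
0 side [559.73 112.12 -38.8 ]
1 wrist [557.15 108.9  -38.54]
2 wrist [558.65 109.73 -38.65]
12 top [558.87 112.1  -37.16]
12 side [559.8  113.08 -37.07]
13 side [559.61 112.34 -36.17]
13 wrist [558.69 108.4  -35.18]
```

```bash
python3 - <<'E'
from est import *
L=lambda k:pickle.load(open(f"f{k}.pkl","rb"))
for k in(1,2,6,13):
    f=L(k)["wrist"];im=f["pixels"].astype(float)
    red=((im[...,0]>45)&(im[...,1]<.5*im[...,0])&(im[...,2]<.5*im[...,0])).astype(np.uint8)
    # keep near expected area, orthorectify at arm height
    for z in (.105,.120):
        C=np.array([.5588,.1105]);res=.0003
        # sweep plane in pointer frame: r 20..96mm, t -20..20mm about -36deg
        a=np.radians(-36);rr=np.arange(.03,.097,res);tt=np.arange(-.025,.025,res)
        Rr,Tt=np.meshgrid(rr,tt)
        P=np.c_[(C[0]+Rr*np.cos(a)-Tt*np.sin(a)).ravel(),(C[1]+Rr*np.sin(a)+Tt*np.cos(a)).ravel(),np.full(Rr.size,z)]
        q=proj(f,P).astype(np.float32).reshape(*Rr.shape,2)
        o=cv2.remap(f["pixels"],q[...,0],q[...,1],cv2.INTER_LINEAR)
        if z==.12: cv2.imwrite(f"pics/or{k}.png",cv2.resize(o[:,:,::-1],None,fx=3,fy=3))
tiles=[cv2.imread(f"pics/or{k}.png") for k in(1,2,6,13)]
print(tiles[0].shape);cv2.imwrite("pics/or.png",cv2.resize(np.vstack([np.hstack(tiles[:2]),np.hstack(tiles[2:])]),None,fx=.58,fy=.58,interpolation=cv2.INTER_AREA))
E
```

```text
(501, 672, 3)
```

View pics/or.png

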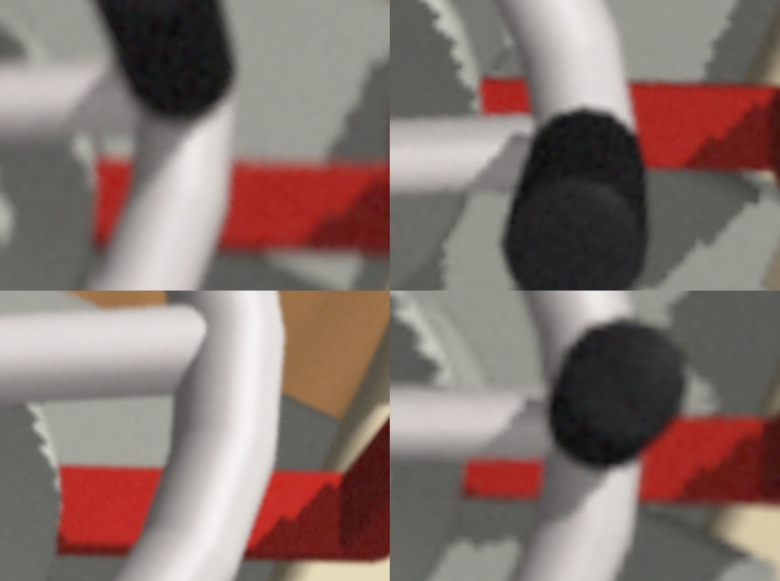

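The best same-image measurements, from wrist picture 13, put the handle at about −35.2° and the pointer at −34.2° to −34.8°. That is on the pointer within measuring error. Pushing further would take it past, so I leave it. The arm is clear and the drill bit beside the gearbox, at (204,190), still stands. I'm handing in now.

```bash
python3 - <<'E'
from bench import r
o=r.get_obs();print(o["clock"],o["tcp_pos"],o["contact_force"]);print(r.hand_in())
E
```

```text
21.75 [0.57160334 0.03909938 0.31618188] [ 0.07735666 -0.95195375  0.06941786]
the job is handed in; nothing more can be done
None
```

I pushed the handle clockwise through one turn with the shut fingertips and left it over the red pointer. I handed in at 21.75 s with the arm raised and touching nothing. The turn took two pushes: joint 7 was nearing its range, so I backed off partway, turned the tool half a turn and carried on. Every contact reading was about 3 N or less.

**Over the pointer:** the last wrist picture puts the handle at about −35.2° and the pointer at −34.2° to −34.8°. The handle is on the pointer within the error of about 1°, if anything very slightly past it.

**A check that disagreed:** the start pictures put the handle at about −38.6°, roughly 4° clockwise of the pointer. Against the start pose, the handle is therefore about 2.5–3.5° short of a full turn. I took the pointer as the target and did not push further.

**Other checks:**
- **Shadowed views:** the late side and top pictures, partly in shadow, read −36° to −37° from the wheel spokes and −35° to −36° from the handle itself.
- **Side guide:** it moved away from the wheel as expected.
- **Loose objects:** nothing else looked disturbed in the pictures I took, but I did not compare each one with its start position.

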